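Point-and-call check of the badge parts

TASK

Do the point-and-call check before the badge run. First point down with the fingertips at the middle of the tin of metal safety pins, a few centimetres above it, and stay there for two full seconds; then do the same at the tin heaped with green buttons; then acknowledge by pressing the blue push button on the grey box fully down and letting it come up again. Only point: touch, push or lift none of the tins, never bring the fingertips down over the empty tin, and leave the pliers and the white glue tube where they are.

Things in the scene. Friction and masses are not known exactly. Their poses are not given: they have to be found in the camera images.
- tin_pins: round metal tin lid full of grey-silver safety pins, 108 mm across, 17 mm high, loose; origin at the centre of its underside, z up
- pins_top (a point): centre of the top of the pins tin, 17 mm above its underside; the point to point at first
- tin_buttons: round metal tin lid heaped with bright green buttons, 108 mm across, 29 mm high at the heap, loose; origin at the centre of its underside, z up
- buttons_top (a point): centre of the top of the heap of green buttons, 29 mm above the tin's underside; the point to point at second
- tin_empty: the same round tin lid but empty, cream-coloured inside, 108 mm across, 17 mm high, loose; origin at the centre of its underside. The three tins may lie in any of three places
- empty_top (a point): centre of the empty tin at the height of its rim, 17 mm above its underside
- station: small grey enclosure fixed to the bench, 66 x 66 x 36 mm, black seam near its top, blue push button on top in a low black housing; origin at the centre of its underside, z up
- confirm_top (a point): centre of the top face of the blue push button (32 mm across); moves down with it
- confirm (a joint): travel of the blue push button, m: 0 = up, 0.006 = fully down; a spring returns it, about 5 N holds it fully down
- pliers: red-handled pliers lying flat, 46 x 138 x 11 mm, loose; origin at the centre of the underside; bystander
- tube: white tube of glue lying flat at the back, 61 x 199 x 41 mm, loose; origin at the centre of the underside; bystander
There are look-alikes about, which are no part of the job. Of the things that look like the station, the smaller one is meant.

How it is judged (in metres and radians):
On the way, in this order (a step that is already met when the one before it is completed fails the run):
1. the tool point dwells just above the middle of the tin of pins (TCP within 35 mm of its middle seen from above, 20 to 90 mm above its top) for 1.5 s (horizontal distance between the grasp point and pins_top below 0.035 m and z of the grasp point in the frame of pins_top between 0.02 and 0.09 m), for 1.5 s.
2. the tool point dwells just above the middle of the tin of green buttons (same limits) for 1.5 s (horizontal distance between the grasp point and buttons_top below 0.035 m and z of the grasp point in the frame of buttons_top between 0.02 and 0.09 m), for 1.5 s.
3. the blue push button is pressed down at least 4.5 mm of its 6 mm by the robot (value of joint confirm above 0.0045 m), for 0.05 s.
At the end, for the whole second after the job is handed in: the blue push button is up again (within 1.5 mm), the three tins are within 10 mm and the pliers and tube within 15 mm of where they started (value of joint confirm below 0.0015 m and distance of each of tin_pins, tin_buttons, tin_empty from where it was at the start of the episode below 0.01 m and distance of each of pliers, tube from where it was at the start of the episode below 0.015 m); the robot touches nothing.
It fails at once if a tin is touched by the robot (over 0.5 N) (contact force between any of the arm, the fingers and tin_pins above 0.5 N or contact force between any of the arm, the fingers and tin_buttons above 0.5 N or contact force between any of the arm, the fingers and tin_empty above 0.5 N).
It fails at once if the tool point comes down over the empty tin (TCP within 45 mm of its middle seen from above and less than 90 mm above its rim) (horizontal distance between the grasp point and empty_top below 0.045 m and z of the grasp point in the frame of empty_top below 0.09 m).
It fails at once if a tin is shifted or lifted by more than 10 mm (distance of any of tin_pins, tin_buttons, tin_empty from where it was at the start of the episode above 0.01 m).
It fails at once if the pliers or the glue tube is shifted or lifted by more than 15 mm (distance of any of pliers, tube from where it was at the start of the episode above 0.015 m).
It also fails if it takes over 51 s, if anything falls off the work surface, if the arm or the gripper's body presses on something with over 40 N, if the wrist force passes 120 N, or if a joint passes its speed limit or range.

ROBOT

A 6-joint arm with a two-finger parallel gripper is mounted at the origin on the work surface; the furniture and walls round the work are solid. World frame = base frame: x ahead of the robot, y to its left, z up, the work surface at z = 0. Lengths are in mm, angles in degrees, forces in N, time in s.
With the tool pointing down it reaches from about 350 to 850 mm from the base axis. Payload 8.1 kg.
Tool frame: the origin (TCP) lies between the finger pads, 19 mm behind the fingertips; this is the grasp point; z points along the fingers, y is the line along which they close (so a half turn about z gives the same grasp; the last joint's range is limited). The gripper opens to 85 mm and grips with 20 to 120 N. Pads are 22 mm wide; open, the fingers measure 114 mm over their backs; the gripper's body (76 mm by 85 mm) begins 54 mm behind the grasp point. The pads swing forward as they close: fully open they stand 13 mm farther back than shut.
Start: joints at [-76.226, 7.471, 85.268, -0, 87.261, -4.893], TCP at [192.06, -568.435, 249.992] pointing down, gripper open.
Joint ranges: [-169.43, 169.43], [-51.17, 129.36], [1.28, 143.12], [-76.62, 256.62], [0, 156.53], [-152.29, 152.29]. Speed limits (degrees/s): [136.94, 136.94, 159.86, 180, 180, 180].

INTERFACE

Orientations are given as [roll, pitch, yaw] about the fixed x, y, z axes, in that order (R = Rz(yaw) Ry(pitch) Rx(roll)).
In Python, from bench import r, vision gives the robot as it stands.
- The arm moves only by the tool step_arm, never from a script. Its argument "targets" is a list that holds one entry, the list of rows, each a list of 6 numbers: the shift along the world's x, y, z in mm, then the turn, a rotation vector about the world's x, y, z in rad. In form: [[[x, y, z, rx, ry, rz], ...]]. A call has 1 to 12 rows; each row is the pose to reach, as a shift and turn from the pose commanded when the call began; what a row does not reach only later rows make up. A row lasts 1/12 s, in which the tool goes at most 41.7 mm and 7.16 degrees, less where a joint would pass 70% of its speed; a pose out of reach is approached as far as the arm can. A call with a gripper value outside its range is refused whole. "fingers" is the gripper's target within -1 to 1 (shut at 1, half-way at 0, fully open at -1), set as the call begins (left out, the last holds). The fingers move at their own pace and stop on an object; "newtons" is the grip in N (left out, the last holds). Time passes only in rows, so rows that repeat a pose let the fingers close. It gives the time, the measured TCP pose, the force, the opening and the grip force at its end, in the units of the state.
- r.sense(): the state, without advancing time (a new reading comes with each control period).
- vision.snapshot(name): name is "side" or "top"; returns a dict with "img" (384x512x3 uint8, blue, green, red), "mtx" (3x3 intrinsics, pixels), "D" ([k1, k2, p1, p2, k3] as OpenCV has them; the pictures are not rectified), "eye" and "attitude" of the camera in the world. Camera axes: x right, y up, looking along -z (the intrinsics and any distortion apply to the point x, -y, -z); pixel columns grow to the right and rows downward; lengths in mm; the calibration is good to about 2 mm. A picture is of the moment at which its call begins. There is no depth.
- r.hand_in(): hands the job in; it is judged then, once.
The state is a dict: "time": time; "joint_pos": joint angles; "qd": joint speeds; "joint_efforts": joint torques, N m; "tool_pos": TCP position; "tcp_rot": TCP orientation; "ft_force": force on the tool from outside, world axes, zero at the start; "wrist_torque": the same for the moment, N m; "finger_gap": finger opening in mm; "grip_force": force on a finger pad.
Only numpy, scipy, OpenCV 4.12 (cv2) and the standard library are available. Lean on these libraries where they do the work, as an engineer would, in place of code of your own. Each camera call takes 0.05 s, during which the arm holds its last target. There are 200 camera calls.

## Working session

There is one attempt and no reset: what is moved stays moved. The work goes in short steps, Python scripts to look and compute and a tool call to move; the robot and the scene stay as the last step left them, time stands still between calls to the robot, and variables do not carry over. Pictures are saved under pics/ and viewed, at most 10 in all, crops included, and the job is handed in when it is done.

Besides the shell and the picture viewer there is one more tool, called as name(argument=value, ...), one argument or row to a line, values as JSON. step_arm: Moves the arm, as the interface text tells. Its arguments: {"type":"object","properties":{"targets":{"type":"array"},"fingers":{"type":"number"},"newtons":{"type":"number"}},"required":["targets"]}

```bash
mkdir -p pics
cat > h.py <<'E'
import numpy as np, cv2
from bench import r, vision
def snap(n,f):
    s=vision.snapshot(n); cv2.imwrite(f,s["img"]); return s
def R(s):
    a=np.array(s["attitude"],float)
    if a.shape==(3,3): return a
    from scipy.spatial.transform import Rotation as T
    return T.from_euler("xyz",a,degrees=True).as_matrix() if a.size==3 else T.from_quat(a).as_matrix()
def px2w(s,uv,z):
    p=cv2.undistortPoints(np.array([[uv]],float),np.array(s["mtx"],float),np.array(s["D"],float))[0,0]
    d=R(s)@np.array([p[0],-p[1],-1]); e=np.array(s["eye"],float)
    return e+d*(z-e[2])/d[2]
E
python3 - <<'E'
from h import *
import pickle
for n in("top","side"):
    s=snap(n,f"pics/{n}1.png"); pickle.dump(s,open(n+".pkl","wb")); print(n,s["eye"],s["attitude"],s["mtx"],s["D"])
    cv2.imwrite(f"pics/{n}1b.png",cv2.resize(s["img"],(800,600),interpolation=cv2.INTER_CUBIC))
print(r.sense())
E
```

```text
top [ 380.88078605  -15.84863294 1179.43145282] [  5.3403952    0.69748294 -88.77451341] [[396.74487118   0.         252.28682139]
 [  0.         396.74487118 187.74842997]
 [  0.           0.           1.        ]] [-0.00185186  0.          0.          0.          0.        ]
side [160.14544624 886.9975563  559.4648806 ] [  63.02396221    0.51447812 -160.64452232] [[366.54271538   0.         257.84378962]
 [  0.         366.54271538 185.39836086]
 [  0.           0.           1.        ]] [-0.08143652  0.          0.          0.          0.        ]
{'time': 0.1, 'joint_pos': array([-7.62245860e+01,  7.51167426e+00,  8.53230901e+01,  4.05332699e-04,
        8.72605904e+01, -4.89438758e+00]), 'qd': array([-0.07828572, -0.14500106, -0.12040515, -0.07198045,  0.00979317,
        0.02590565]), 'joint_efforts': array([ 2.35680978e-03, -5.70953822e+01, -5.01938832e+01, -5.92872311e-05,
        8.26808828e-03, -1.78062203e-05]), 'tool_pos': array([ 191.9692106 , -567.97804823,  249.03949905]), 'tcp_rot': array([-1.79905027e+02, -8.53895987e-03,  1.86697748e+01]), 'ft_force': array([0.87173701, 0.5176953 , 0.02814044]), 'wrist_torque': array([ 0.01265158, -0.03860501,  0.02601783]), 'grip_force': 0.0, 'finger_gap': 85.39829580375657}
```

View pics/top1b.png

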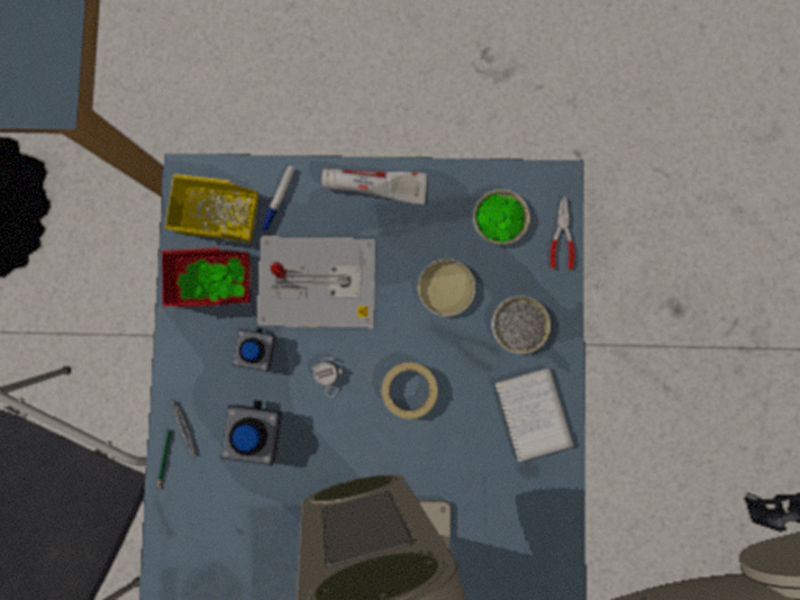

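View pics/side1b.png

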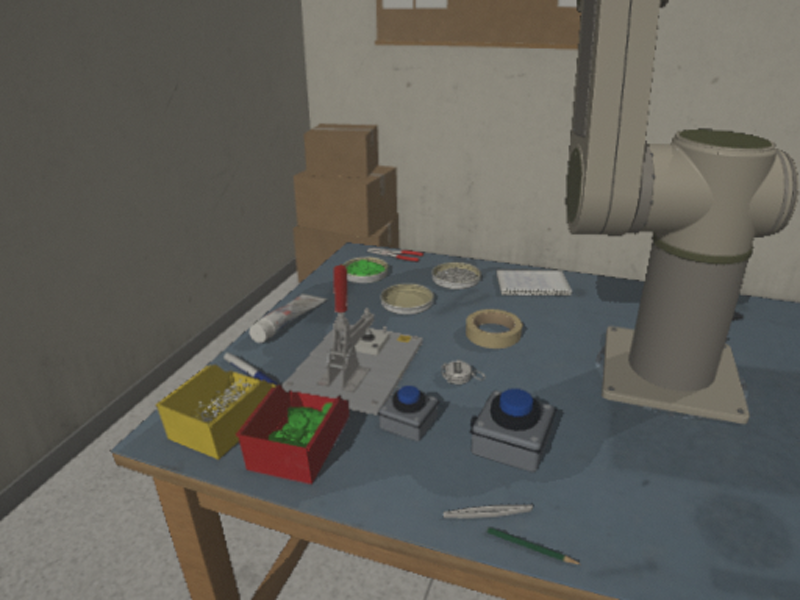

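Top view (800 px scale): buttons tin at (501,217), empty tin at (446,288), pins tin at (521,325), and the small station's blue button at (252,350). The larger look-alike is at (248,437). Side view: small button top at about (408,393), and the toggle clamp's red handle stands up beside it.

Run:
```python
from h import *
import pickle
t=pickle.load(open("top.pkl","rb"));s=pickle.load(open("side.pkl","rb"))
k=1.5625
for n,uv,z in[("pins",(521,325),17),("buttons",(501,217),17),("empty",(446,288),17),("conf50",(252,350),50),("clampred",(278,269),100)]:
    print(n,px2w(t,(uv[0]/k,uv[1]/k),z).round(1))
for z in(40,45,50,55,60): print(z,px2w(t,(252/k,350/k),z).round(1),px2w(s,(408/k,393/k),z).round(1))
for n,uv,z in[("pins",(456,272),17),("buttons",(364,268),20),("clampred top",(340,266),130)]: print("side",n,px2w(s,(uv[0]/k,uv[1]/k),z).round(1))
a=cv2.resize(t["img"][200:300,130:200],None,fx=5,fy=5,interpolation=cv2.INTER_CUBIC)
b=cv2.resize(s["img"][235:285,235:290],None,fx=8,fy=8,interpolation=cv2.INTER_CUBIC)
c=np.zeros((500,800,3),np.uint8); c[:500,:350]=a; c[:400,355:795]=b; cv2.imwrite("pics/c.png",c)
```

```text
pins [ 434.6 -237.7   17. ]
buttons [ 639.1 -199.3   17. ]
empty [501.3 -96.7  17. ]
conf50 [377.4 256.7  50. ]
clampred [520.4 204.8 100. ]
40 [377.4 259.1  40. ] [384.  241.1  40. ]
45 [377.4 257.9  45. ] [381.8 247.3  45. ]
50 [377.4 256.7  50. ] [379.7 253.5  50. ]
55 [377.4 255.5  55. ] [377.5 259.7  55. ]
60 [377.4 254.3  60. ] [375.3 265.9  60. ]
side pins [ 434.7 -235.7   17. ]
side buttons [ 634.6 -185.3   20. ]
side clampred top [582.5  39.  130. ]
```

View pics/c.png

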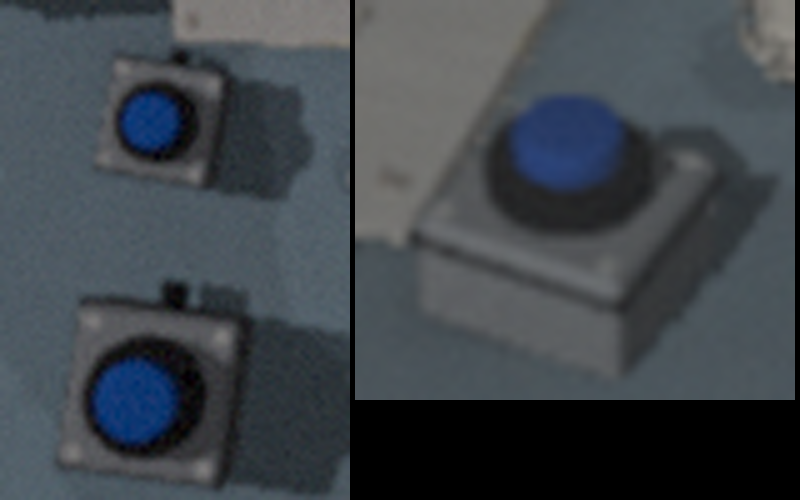

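The button top is at about (377, 257, 53). Next: shut the fingers and move above the pins tin at z 150.

step_arm(
  targets=[
    [[10, 14, 0, 0, 0, 0], [30, 41, 0, 0, 0, 0], [55, 75, 0, 0, 0, 0], [80, 109, 0, 0, 0, 0], [105, 143, -15, 0, 0, 0], [130, 177, -30, 0, 0, 0], [155, 210, -45, 0, 0, 0], [180, 244, -60, 0, 0, 0], [205, 278, -75, 0, 0, 0], [225, 306, -88, 0, 0, 0], [238, 324, -96, 0, 0, 0], [243, 330, -100, 0, 0, 0]],
  ],
  fingers=1,
  newtons=20,
)

```text
time: 1.1
tool_pos: [435.8, -233.7, 147.4]
tcp_rot: [-179.8, 0.1, 18.9]
ft_force: [0.9, -0.5, -0.9]
finger_gap: -0.1
grip_force: 0.0
```

step_arm(
  targets=[
    [[0, 0, -15, 0, 0, 0], [0, 0, -35, 0, 0, 0], [0, 0, -55, 0, 0, 0], [0, 0, -68, 0, 0, 0], [0, 0, -75, 0, 0, 0], [0, 0, -75, 0, 0, 0], [0, 0, -75, 0, 0, 0], [0, 0, -75, 0, 0, 0], [0, 0, -75, 0, 0, 0], [0, 0, -75, 0, 0, 0], [0, 0, -75, 0, 0, 0], [0, 0, -75, 0, 0, 0]],
  ],
)

```text
time: 2.1
tool_pos: [435.3, -238.6, 75.5]
tcp_rot: [180.0, -0.0, 18.7]
ft_force: [0.1, -0.7, 0.4]
finger_gap: -0.0
grip_force: 0.0
```

Run:
```python
from h import *
print(r.sense()["tool_pos"])
s=snap("side","pics/s2.png"); t=snap("top","pics/t2.png")
a=cv2.resize(s["img"][130:230,180:380],(800,400),interpolation=cv2.INTER_CUBIC); cv2.imwrite("pics/s2c.png",a)
```

```text
[ 435.32848846 -238.63866378   75.49336254]
```

View pics/s2c.png

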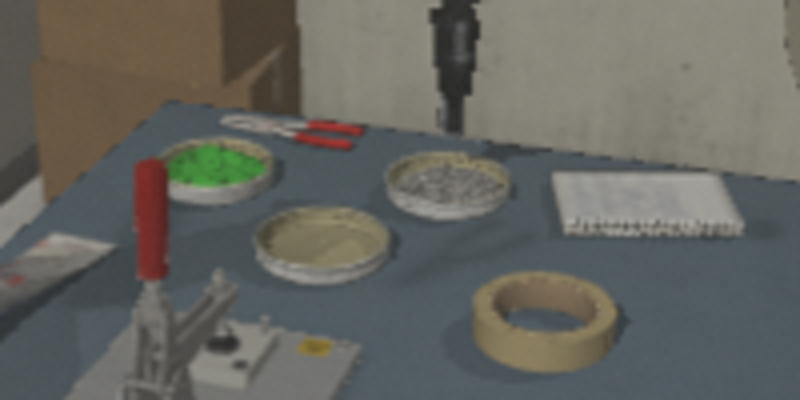

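The closed fingertips at (450,130) hang centred above the pins tin at (448,185), clear of it. I'll hold there for two seconds.

step_arm(
  targets=[
    [[0, 0, 0, 0, 0, 0], [0, 0, 0, 0, 0, 0], [0, 0, 0, 0, 0, 0], [0, 0, 0, 0, 0, 0], [0, 0, 0, 0, 0, 0], [0, 0, 0, 0, 0, 0], [0, 0, 0, 0, 0, 0], [0, 0, 0, 0, 0, 0], [0, 0, 0, 0, 0, 0], [0, 0, 0, 0, 0, 0], [0, 0, 0, 0, 0, 0], [0, 0, 0, 0, 0, 0]],
  ],
)

```text
time: 3.2
tool_pos: [435.1, -238.4, 75.0]
tcp_rot: [180.0, -0.0, 18.7]
ft_force: [-0.4, -0.6, 0.1]
finger_gap: 0.1
grip_force: 0.0
```

step_arm(
  targets=[
    [[0, 0, 0, 0, 0, 0], [0, 0, 0, 0, 0, 0], [0, 0, 0, 0, 0, 0], [0, 0, 0, 0, 0, 0], [0, 0, 0, 0, 0, 0], [0, 0, 0, 0, 0, 0], [0, 0, 0, 0, 0, 0], [0, 0, 0, 0, 0, 0], [0, 0, 20, 0, 0, 0], [0, 0, 45, 0, 0, 0], [0, 0, 65, 0, 0, 0], [0, 0, 75, 0, 0, 0]],
  ],
)

```text
time: 4.2
tool_pos: [436.2, -239.2, 152.9]
tcp_rot: [179.8, -0.1, 18.7]
ft_force: [0.9, 0.1, 1.2]
finger_gap: -0.4
grip_force: 0.0
```

step_arm(
  targets=[
    [[10, 2, 0, 0, 0, 0], [30, 6, 0, 0, 0, 0], [55, 10, 0, 0, 0, 0], [80, 15, 0, 0, 0, 0], [105, 20, 0, 0, 0, 0], [130, 25, 0, 0, 0, 0], [155, 30, 0, 0, 0, 0], [180, 36, 0, 0, 0, 0], [195, 39, 0, 0, 0, 0], [202, 41, 0, 0, 0, 0], [202, 41, 0, 0, 0, 0], [202, 41, 0, 0, 0, 0]],
  ],
)

```text
time: 5.2
tool_pos: [636.4, -197.0, 148.4]
tcp_rot: [-179.9, 0.1, 18.7]
ft_force: [-0.7, -0.1, 1.2]
finger_gap: 0.0
grip_force: 0.0
```

step_arm(
  targets=[
    [[0, 0, -15, 0, 0, 0], [0, 0, -35, 0, 0, 0], [0, 0, -50, 0, 0, 0], [0, 0, -60, 0, 0, 0], [0, 0, -65, 0, 0, 0], [0, 0, -65, 0, 0, 0], [0, 0, -65, 0, 0, 0], [0, 0, -65, 0, 0, 0], [0, 0, -65, 0, 0, 0], [0, 0, -65, 0, 0, 0], [0, 0, -65, 0, 0, 0], [0, 0, -65, 0, 0, 0]],
  ],
)

```text
time: 6.2
tool_pos: [637.3, -197.5, 85.5]
tcp_rot: [180.0, -0.0, 18.7]
ft_force: [0.8, 0.7, -0.8]
finger_gap: 0.0
grip_force: 0.0
```

Run:
```python
from h import *
s=snap("side","pics/s3.png")
a=cv2.resize(s["img"][130:230,180:380],(800,400),interpolation=cv2.INTER_CUBIC); cv2.imwrite("pics/s3c.png",a)
```

```text
(no output)
```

View pics/s3c.png

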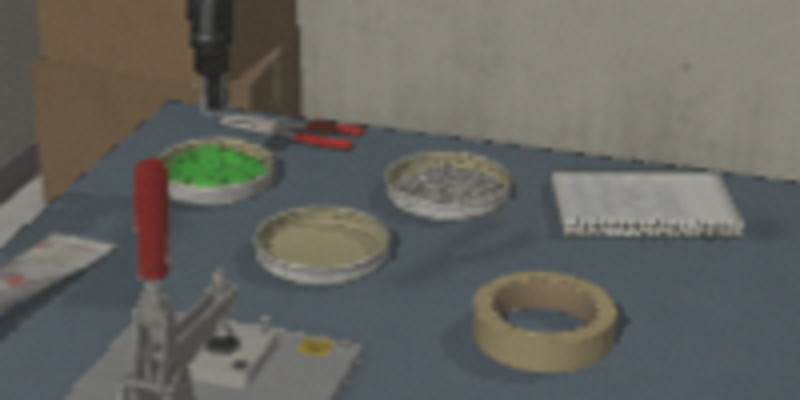

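Fingertips at (213,105) are centred above the green buttons tin at (217,168). I'll hold, rise, then go across high to the button.

step_arm(
  targets=[
    [[0, 0, 0, 0, 0, 0], [0, 0, 0, 0, 0, 0], [0, 0, 0, 0, 0, 0], [0, 0, 0, 0, 0, 0], [0, 0, 0, 0, 0, 0], [0, 0, 0, 0, 0, 0], [0, 0, 0, 0, 0, 0], [0, 0, 0, 0, 0, 0], [0, 0, 0, 0, 0, 0], [0, 0, 0, 0, 0, 0], [0, 0, 0, 0, 0, 0], [0, 0, 0, 0, 0, 0]],
  ],
)

```text
time: 7.25
tool_pos: [637.1, -197.4, 85.0]
tcp_rot: [-180.0, -0.0, 18.7]
ft_force: [0.6, -0.2, 0.0]
finger_gap: -0.2
grip_force: 0.0
```

step_arm(
  targets=[
    [[0, 0, 0, 0, 0, 0], [0, 0, 0, 0, 0, 0], [0, 0, 0, 0, 0, 0], [0, 0, 0, 0, 0, 0], [0, 0, 0, 0, 0, 0], [0, 0, 0, 0, 0, 0], [0, 0, 0, 0, 0, 0], [0, 0, 0, 0, 0, 0], [0, 0, 0, 0, 0, 0], [0, 0, 0, 0, 0, 0], [0, 0, 0, 0, 0, 0], [0, 0, 0, 0, 0, 0]],
  ],
)

```text
time: 8.25
tool_pos: [637.1, -197.5, 85.0]
tcp_rot: [180.0, -0.0, 18.7]
ft_force: [0.2, -0.4, -0.0]
finger_gap: -0.2
grip_force: 0.0
```

step_arm(
  targets=[
    [[0, 0, 12, 0, 0, 0], [0, 0, 35, 0, 0, 0], [0, 0, 65, 0, 0, 0], [0, 0, 95, 0, 0, 0], [0, 0, 125, 0, 0, 0], [0, 0, 150, 0, 0, 0], [0, 0, 162, 0, 0, 0], [0, 0, 165, 0, 0, 0], [0, 0, 165, 0, 0, 0]],
  ],
)

```text
time: 9.0
tool_pos: [637.4, -197.6, 250.9]
tcp_rot: [179.9, -0.1, 18.7]
ft_force: [-0.1, 0.0, -1.0]
finger_gap: -0.1
grip_force: 0.0
```

step_arm(
  targets=[
    [[-8, 6, 0, 0, 0, 0], [-25, 19, 0, 0, 0, 0], [-48, 36, 0, 0, 0, 0], [-72, 54, 0, 0, 0, 0], [-96, 72, 0, 0, 0, 0], [-120, 90, 0, 0, 0, 0], [-144, 108, 0, 0, 0, 0], [-168, 126, 0, 0, 0, 0], [-187, 140, 0, 0, 0, 0], [-197, 148, 0, 0, 0, 0], [-200, 150, 0, 0, 0, 0], [-200, 150, 0, 0, 0, 0]],
  ],
)

```text
time: 10.0
tool_pos: [436.0, -46.9, 248.3]
tcp_rot: [-179.9, 0.1, 18.7]
ft_force: [0.1, -0.4, -0.2]
finger_gap: -0.1
grip_force: 0.0
```

step_arm(
  targets=[
    [[-2, 10, 0, 0, 0, 0], [-6, 32, 0, 0, 0, 0], [-12, 62, 0, 0, 0, 0], [-18, 92, 0, 0, 0, 0], [-24, 122, 0, 0, 0, 0], [-30, 152, 0, 0, 0, 0], [-36, 182, 0, 0, 0, 0], [-42, 212, 0, 0, 0, 0], [-48, 242, 0, 0, 0, 0], [-54, 272, 0, 0, 0, 0], [-58, 294, 0, 0, 0, 0], [-60, 304, 0, 0, 0, 0]],
  ],
)

```text
time: 11.0
tool_pos: [376.5, 259.3, 249.3]
tcp_rot: [-180.0, 0.1, 18.8]
ft_force: [-0.3, 0.1, 0.7]
finger_gap: 0.1
grip_force: 0.0
```

step_arm(
  targets=[
    [[0, 0, -10, 0, 0, 0], [0, 0, -30, 0, 0, 0], [0, 0, -55, 0, 0, 0], [0, 0, -80, 0, 0, 0], [0, 0, -105, 0, 0, 0], [0, 0, -130, 0, 0, 0], [0, 0, -145, 0, 0, 0], [0, 0, -150, 0, 0, 0], [0, 0, -150, 0, 0, 0], [0, 0, -150, 0, 0, 0]],
  ],
)

```text
time: 11.83
tool_pos: [377.5, 256.0, 100.2]
tcp_rot: [180.0, 0.0, 18.6]
ft_force: [0.1, -0.4, 0.6]
finger_gap: 0.0
grip_force: 0.0
```

Run:
```python
from h import *
print(r.sense()["tool_pos"],r.sense()["joint_pos"].round(0))
s=snap("side","pics/s4.png"); t=snap("top","pics/t4.png")
a=cv2.resize(s["img"][200:290,220:310],(540,540),interpolation=cv2.INTER_CUBIC); cv2.imwrite("pics/s4c.png",a)
```

```text
[377.5029281  256.01624026 100.18964643] [ 28.  -8. 117.  -0.  71.  99.]
```

View pics/s4c.png

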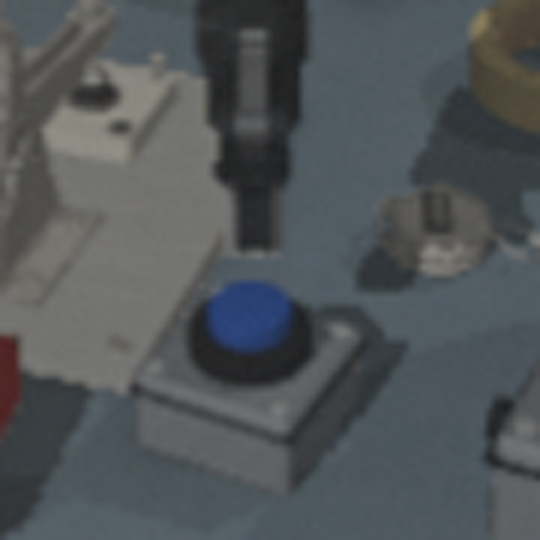

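Fingertips at (258,250) are over the blue button at (250,305), about 28 mm above it. I'll descend gently, watching the force.

step_arm(
  targets=[
    [[-1, 1, -10, 0, 0, 0], [-2, 1, -20, 0, 0, 0], [-2, 1, -26, 0, 0, 0], [-2, 1, -28, 0, 0, 0], [-2, 1, -30, 0, 0, 0], [-2, 1, -30, 0, 0, 0], [-2, 1, -30, 0, 0, 0], [-2, 1, -30, 0, 0, 0]],
  ],
)

```text
time: 12.6
tool_pos: [374.9, 257.6, 70.7]
tcp_rot: [180.0, 0.0, 18.7]
ft_force: [-4.7, -1.8, 10.4]
finger_gap: 0.3
grip_force: 5.6
```

step_arm(
  targets=[
    [[0, 0, -1, 0, 0, 0], [0, 0, -2, 0, 0, 0], [0, 0, -2, 0, 0, 0]],
  ],
)

```text
time: 12.85
tool_pos: [375.0, 257.7, 70.3]
tcp_rot: [180.0, 0.1, 18.7]
ft_force: [-12.8, -8.2, 30.4]
finger_gap: -0.0
grip_force: 14.9
```

Run:
```python
from h import *
s=snap("side","pics/s5.png"); t=snap("top","pics/t5.png")
a=cv2.resize(s["img"][225:285,235:295],(540,540),interpolation=cv2.INTER_CUBIC); cv2.imwrite("pics/s5c.png",a)
```

```text
(no output)
```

View pics/s5c.png

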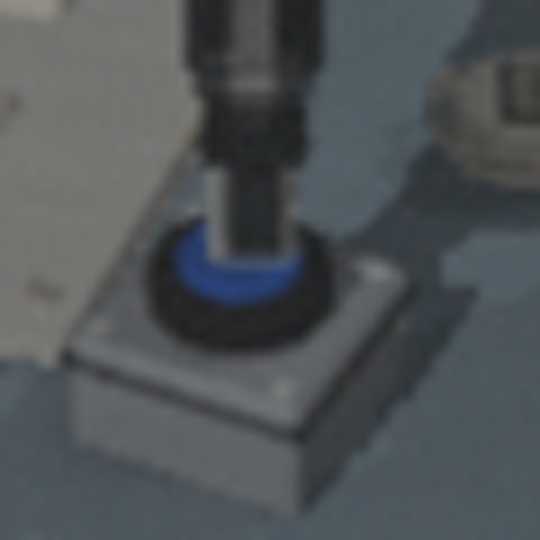

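The fingertips at (250,260) rest on the blue button, which has sunk almost to its housing. The 30 N reading against a hard stop means it is fully down. I'll release and retreat upward.

step_arm(
  targets=[
    [[0, 0, 5, 0, 0, 0], [0, 0, 20, 0, 0, 0], [0, 0, 45, 0, 0, 0], [0, 0, 75, 0, 0, 0], [0, 0, 105, 0, 0, 0], [0, 0, 125, 0, 0, 0], [0, 0, 132, 0, 0, 0], [0, 0, 132, 0, 0, 0], [0, 0, 132, 0, 0, 0], [0, 0, 132, 0, 0, 0], [0, 0, 132, 0, 0, 0], [0, 0, 132, 0, 0, 0]],
  ],
)

```text
time: 13.95
tool_pos: [374.3, 257.1, 198.3]
tcp_rot: [180.0, 0.2, 18.7]
ft_force: [-0.3, 0.0, 0.6]
finger_gap: 0.0
grip_force: 0.0
```

Run:
```python
from h import *
s=snap("side","pics/s6.png")
a=cv2.resize(s["img"][225:285,235:295],(540,540),interpolation=cv2.INTER_CUBIC); cv2.imwrite("pics/s6c.png",a)
```

```text
(no output)
```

View pics/s6c.png

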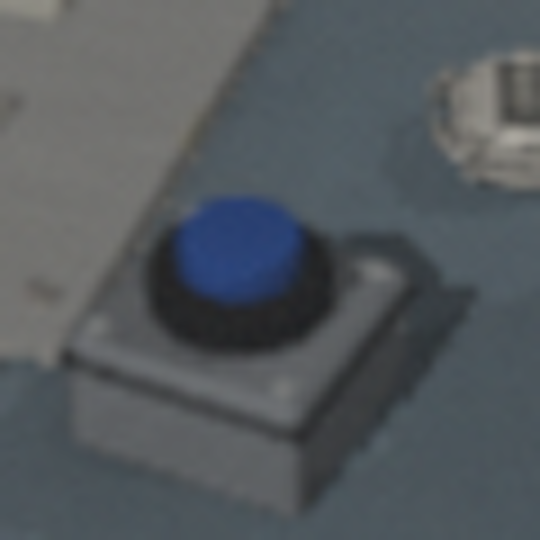

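The blue button is up again, its top face at (240,235), and the gripper is clear of it.

```bash
python3 -c "
from bench import r
print(r.hand_in())"
```

```text
the job is handed in; nothing more can be done
None
```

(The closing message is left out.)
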